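Square a strip magazine into its datum corner and hold it there

TASK

Swing the toggle clamp on the magazine nest back over centre until it stays open, then stand the tall strip magazine on the nest plate, lengthwise along the long fence, and press it gently into the corner until its side lies flush on the long fence and its end on the short fence. Finish while still holding the magazine in the gripper, pressed lightly against both fences, so that a colleague can fasten it; leave the other things on the table where they are.

Things in the scene. Friction and masses are not known exactly. Their poses are not given: they have to be found in the camera images.
- nest: Fixed low aluminium nest. Origin: centre of the plate's underside. Its x points roughly away from the robot, y (lengthwise) roughly to the robot's left, z up. Plate 94 (x) by 222 (y) by 6 mm thick; a clamp stand 30 by 44 mm beyond it at y = -145 mm. The magazine belongs on the plate, its side on the long fence and its end on the short fence.
- long_fence: Fixed steel bar on the plate, 12 (nest x) by 170 (nest y) by 22 mm high, at the nest's +x side. Origin: centre of its underside, at nest x = +38, y = -3 mm; axes as the nest's. Its touching face looks to nest -x, 6 mm from the origin. Its top is 28 mm above the worktop. Polished: the magazine slides easily on it.
- short_fence: Fixed steel bar on the plate, 60 (nest x) by 12 (nest y) by 22 mm high, at the nest's -y end. Origin: centre of its underside, at nest x = -8, y = -110 mm; axes as the nest's. Its touching face looks to nest +y, 6 mm from the origin. Its top is 28 mm above the worktop. Polished.
- nest_corner (a point): Point on the plate's top (6 mm above the worktop) where the planes of the two fence faces meet: nest x = +32, y = -104 mm. The nest's free space lies to nest -x and +y of it.
- clamp_pivot (a point): Middle of the clamp's hinge, fixed on the stand, 85 mm above the worktop at nest x = 0, y = -145 mm; the hinge runs along nest x.
- clamp (a joint): Toggle lever, rad. 0 = closed: its 86 mm arm lies level from the pivot along nest +y and blocks the magazine's place; its handle stands straight up. Grows as the handle is pushed to nest -y, away from the plate (arm up, handle over); stop at 1.75. Below about 0.55 it falls shut, above it falls open by its weight; about 1 N at the handle move it.
- clamp_handle (a point): Point on the axis of the clamp's handle, 70 mm from the pivot. The handle is a round dark grip 15 to 18 mm thick that reaches from 30 to 92 mm from the pivot; closed, its top is 177 mm above the worktop.
- magazine_center (a point): Centre of the loose tall strip magazine, a box 52 (x) by 200 (y, lengthwise) by 80 mm high, about 0.5 kg, upright on the worktop; 40 mm above its underside. Its ends are alike. Grasp across the 52 mm from above, fingertips at least 32 mm above its underside to pass over the fences. Seated: 26 mm from the long fence's face, 100 mm from the short one's, 40 mm above the plate.
- tweezers_a: Bystander: fine tweezers, 125 mm long, lying near the table's front edge. Leave alone.
- loupe: Bystander: small folding loupe 52 by 30 by 16 mm near the table's front edge. Leave alone.
- note_pad: Bystander: note pad 60 by 105 by 12 mm. Leave alone.
- boat_b: Bystander: flat strip boat 56 by 190 by 9 mm, behind the nest. Leave alone.
- tweezers_b: Bystander: tweezers 118 mm long, behind the nest. Leave alone.

How it is judged (in metres and radians):
On the way:
1. the clamp is swung back over centre and stays open (value of joint clamp above 1.4 rad), for 0.3 s.
At the end, for the whole second after the job is handed in: Clamp open (over 1.4 rad); magazine upright on the plate (within 3 mm in height), within 3 mm of both fences and within 0.02 rad of square, at rest, still gripped, and pressed on each fence with 0.7 to 40 N (contact force between magazine and long_fence between 0.7 and 40 N and contact force between magazine and short_fence between 0.7 and 40 N and contact force between the fingers and magazine above 2 N and x of magazine_center in the frame of nest_corner between -0.029 and -0.023 m and y of magazine_center in the frame of nest_corner between 0.097 and 0.103 m and z of magazine_center in the frame of nest_corner between 0.037 and 0.043 m and angle between the y axis of magazine_center and the y axis of nest, either way round below 0.02 rad and angle between magazine_center's own z axis and vertical below 0.04 rad and linear speed of magazine below 0.01 m/s and value of joint clamp above 1.4 rad); the arm keeps its last pose, push and grip.
It fails at once if the magazine is driven hard into a fence (over 60 N) (contact force between magazine and long_fence above 60 N or contact force between magazine and short_fence above 60 N).
It fails at once if the magazine is tipped over (angle between magazine_center's own z axis and vertical above 0.5 rad).
It fails at once if a bystander is moved by more than 20 mm (distance of any of tweezers_a, loupe, note_pad, boat_b, tweezers_b from where it was at the start of the episode above 0.02 m).
It also fails if it takes over 61 s, if anything falls off the work surface, if the arm or the gripper's body presses on something with over 40 N, if the wrist force passes 120 N, or if a joint passes its speed limit or range.

ROBOT

A 6-joint arm with a two-finger parallel gripper is mounted at the origin on a cart in front of the work surface, level with it; the furniture and walls round the work are solid. World frame = base frame: x ahead of the robot, y to its left, z up, the work surface at z = 0. Lengths are in mm, angles in rad, forces in N, time in s.
With the tool pointing down it reaches from about 275 to 725 mm from the base axis. Payload 5.6 kg.
Tool frame: the origin (TCP) lies on the front face of the gripper's body, between the roots of the fingers; the fingertips stand 73 mm ahead of it and the grasp point (between the pads) lies 54 mm ahead of it (ctrl.pinch_z is the distance from the TCP to the grasp point, in mm); z points along the fingers, y is the line along which they close (so a half turn about z gives the same grasp; the last joint's range is limited). The gripper opens to 85 mm and grips with 20 to 120 N. Pads are 22 mm wide; open, the fingers measure 114 mm over their backs; the gripper's body (76 mm by 85 mm) begins 54 mm behind the grasp point. The pads swing forward as they close: fully open they stand 13 mm farther back than shut.
Start: joints at [-1.06, 0.255, 0.108, 0, -1.424, -0.285], TCP at [123.158, -536.027, 303.883] pointing down, gripper open.
Joint ranges: [-2.95, 2.95], [-1.21, 1.97], [-1.09, 1.5], [-2.87, 1.71], [-2.94, -0.07], [-3.05, 3.05]. Speed limits (rad/s): [2.57, 2.57, 3.14, 3.14, 3.14, 3.14].

INTERFACE

Orientations are given as [roll, pitch, yaw] about the fixed x, y, z axes, in that order (R = Rz(yaw) Ry(pitch) Rx(roll)).
In Python, from bench import ctrl gives the robot as it stands.
- The arm moves only by the tool apply_moves, never from a script. Its argument "targets" is a list of rows, each an object of numbers: "x", "y", "z": the shift along the tool's x, y, z in mm; "turn": the turn about the tool's z in degrees. In form: [{"x": .., "y": .., "z": .., "turn": ..}, ...]. A call has 1 to 10 rows; each row is the pose to reach, as a shift and turn from the pose commanded when the call began, along the tool's axes at that moment; what a row does not reach only later rows make up. A row lasts 1/12 s, in which the tool goes at most 41.7 mm and 7.16 degrees, less where a joint would pass 70% of its speed; a pose out of reach is approached as far as the arm can. A call with a gripper value outside its range is refused whole. "hand" is the opening, from 0 (shut) to 1 (fully open), set as the call begins (left out, the last holds). The fingers move at their own pace and stop on an object; "grip_force" is the grip in N (left out, the last holds). Time passes only in rows, so rows that repeat a pose let the fingers close. It gives the time, the measured TCP pose, the force, the opening and the grip force at its end, in the units of the state.
- ctrl.state(): the state, without advancing time (a new reading comes with each control period).
- ctrl.read_camera(name): name is "scene" or "top"; returns a dict with "frame" (480x640x3 uint8, red, green, blue), "fx", "fy", "cx", "cy" (pixels), "dist" ([k1, k2, p1, p2, k3] as OpenCV has them; the pictures are not rectified), "cam_to_world" (4x4, takes a point from camera to world coordinates). Camera axes: x right, y up, looking along -z (the intrinsics and any distortion apply to the point x, -y, -z); pixel columns grow to the right and rows downward; lengths in mm; the calibration is good to about 2 mm. A picture is of the moment at which its call begins. There is no depth.
- ctrl.finish_job(): hands the job in; it is judged then, once.
The state is a dict: "time": time; "joint_pos": joint angles; "joint_vel": joint speeds; "tau": joint torques, N m; "tcp_pos": TCP position; "tcp_rot": TCP orientation; "contact_force": force on the tool from outside, world axes, zero at the start; "wrist_torque": the same for the moment, N m; "opening": finger opening in mm; "grip_force": force on a finger pad.
Only numpy, scipy, OpenCV 4.12 (cv2) and the standard library are available. Lean on these libraries where they do the work, as an engineer would, in place of code of your own. Each camera call takes 0.05 s, during which the arm holds its last target. There are 200 camera calls.

## Working session

There is one attempt and no reset: what is moved stays moved. The work goes in short steps, Python scripts to look and compute and a tool call to move; the robot and the scene stay as the last step left them, time stands still between calls to the robot, and variables do not carry over. Pictures are saved under pics/ and viewed, at most 10 in all, crops included, and the job is handed in when it is done.

Besides the shell and the picture viewer there is one more tool, called after "Request:" as name(argument=value, ...) on one line, values as JSON. apply_moves: Moves the arm, as the interface text tells. Its arguments: {"type":"object","properties":{"targets":{"type":"array","items":{"type":"object","properties":{"x":{"type":"number"},"y":{"type":"number"},"z":{"type":"number"},"turn":{"type":"number"}}}},"hand":{"type":"number"},"grip_force":{"type":"number"}},"required":["targets"]}

```bash
mkdir -p pics
cat > h.py <<'E'
import numpy as np, cv2, pickle
from bench import ctrl
def snap(n,out):
    c=ctrl.read_camera(n); cv2.imwrite(out,c["frame"][:,:,::-1]); pickle.dump(c,open(out+".pkl","wb")); return c
def load(out): return pickle.load(open(out+".pkl","rb"))
def ray(c,uv):
    K=np.array([[c["fx"],0,c["cx"]],[0,c["fy"],c["cy"]],[0,0,1.]])
    p=cv2.undistortPoints(np.array(uv,float).reshape(-1,1,2),K,np.array(c["dist"],float)).reshape(-1,2)
    T=np.array(c["cam_to_world"]); d=np.c_[p[:,0],-p[:,1],-np.ones(len(p))]@T[:3,:3].T
    return T[:3,3],d
def plane(c,uv,z):
    o,d=ray(c,uv); return o+d*((z-o[2])/d[:,2])[:,None]
def proj(c,P):
    T=np.array(c["cam_to_world"]);K=np.array([[c["fx"],0,c["cx"]],[0,c["fy"],c["cy"]],[0,0,1.]])
    q=(np.array(P,float).reshape(-1,3)-T[:3,3])@T[:3,:3]; q=q*[1,-1,-1]
    return cv2.projectPoints(q,np.zeros(3),np.zeros(3),K,np.array(c["dist"],float))[0].reshape(-1,2)
E
python3 -c "
from h import *
for n in('top','scene'):
    c=snap(n,'pics/%s0.png'%n); print(n,c['fx'],c['dist'],np.round(c['cam_to_world'],3).tolist())
print(ctrl.state())"
```

```text
top 436.1244969933463 [0.00409617 0.         0.         0.         0.        ] [[0.01, 0.977, -0.211, 375.766], [-1.0, 0.009, -0.007, 1.457], [-0.005, 0.211, 0.977, 943.922], [0.0, 0.0, 0.0, 1.0]]
scene 443.7033791912624 [0.00589102 0.         0.         0.         0.        ] [[0.472, 0.39, -0.79, -192.594], [-0.881, 0.183, -0.436, -390.94], [-0.026, 0.902, 0.43, 505.557], [0.0, 0.0, 0.0, 1.0]]
{'time': 0.1, 'joint_pos': array([-1.06039085e+00,  2.55666946e-01,  1.07118515e-01, -4.06191014e-04,
       -1.42388622e+00, -2.84592825e-01]), 'joint_vel': array([-5.84715820e-05, -1.01373512e-03,  2.98852066e-03,  1.70632902e-03,
        5.74600555e-04,  2.66532041e-04]), 'tau': array([-2.74744794e-03, -3.87601519e+01,  2.38473755e+01,  5.37776470e+00,
       -3.73865143e-03, -6.04848097e-06]), 'tcp_pos': array([ 123.1208302 , -535.71271306,  303.09346849]), 'tcp_rot': array([ 3.13990743e+00, -7.44321057e-05, -2.91583973e+00]), 'contact_force': array([1.1532924 , 0.13551931, 0.04429534]), 'wrist_torque': array([ 0.00233698,  0.00941906, -0.05360091]), 'grip_force': 0.0, 'opening': 85.42809831987248}
```

View pics/top0.png

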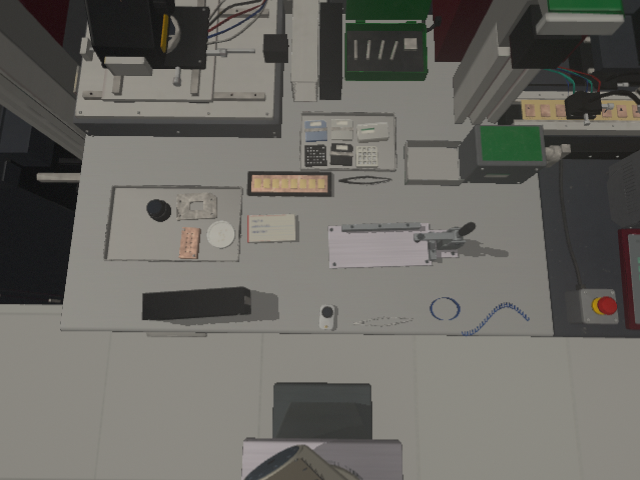

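View pics/scene0.png

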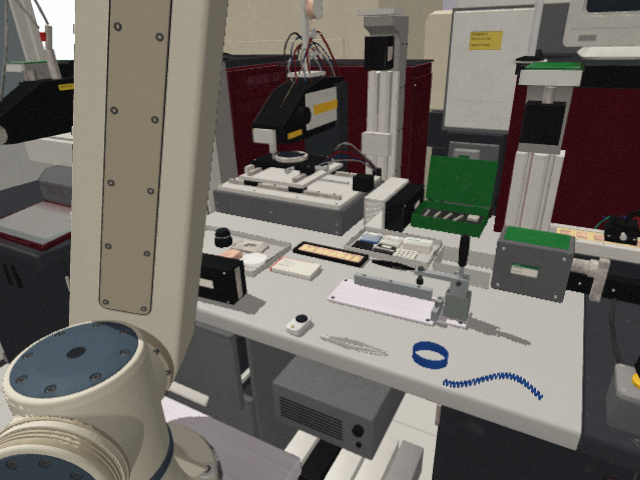

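The top view shows the nest plate at about (328–432, 223–268), the clamp handle tip near (467,228) and the black magazine at (143–250, 288–320). The scene view shows the handle standing upright at (463,250), so the clamp is closed. Next I zoom in.

```bash
python3 -c "
from h import *
f=cv2.imread('pics/top0.png')
a=cv2.resize(f[275:335,130:264],None,fx=5.9,fy=5.0,interpolation=cv2.INTER_CUBIC)
a=np.clip(a.astype(float)*2.2,0,255).astype('uint8')
b=cv2.resize(f[213:275,320:485],None,fx=4.8,fy=4.8,interpolation=cv2.INTER_CUBIC)
w=max(a.shape[1],b.shape[1]); p=lambda i:cv2.copyMakeBorder(i,0,0,0,w-i.shape[1],cv2.BORDER_CONSTANT)
o=np.vstack([p(a),p(b)]);print(o.shape,a.shape,b.shape);cv2.imwrite('pics/crop1.png',o)
g=cv2.cvtColor(f,cv2.COLOR_BGR2GRAY)
m=np.zeros_like(g);m[278:330,135:260]=(g[278:330,135:260]<75)
cs=cv2.findContours(m,0,2)[0];c=max(cs,key=cv2.contourArea);print(cv2.approxPolyDP(c,2,True)[:,0].tolist())
r=f[284:324,225:255].astype(int).sum(2)//3
print(r[4::4])
"
```

```text
(598, 792, 3) (300, 791, 3) (298, 792, 3)
[[250, 292], [244, 287], [145, 293], [142, 319], [249, 314]]
[[ 56  57  57  55  52  50  51  47  46  45  45  45  46  46  46  45  47  46
   44  44  53  70  90 119 131 132 130 131 132 131]
 [ 45  45  44  45  47  46  46  46  45  44  46  46  45  46  46  45  45  45
   45  43  42  43  43  44  44  68  87  92  92  91]
 [ 44  44  46  45  45  44  45  46  46  45  47  46  46  46  45  46  46  45
   47  64  71  63  52  46  46  65  86  92  91  92]
 [ 46  45  45  46  45  46  45  45  44  45  44  45  44  44  45  45  44  45
   45  62  69  71  72  72  71  72  85  92  92  92]
 [ 45  45  45  45  45  46  45  44  45  45  44  46  45  45  45  45  45  46
   45  49  49  52  56  64  71  72  85  92  92  92]
 [ 44  45  44  45  43  45  46  45  44  46  45  46  45  46  46  45  46  46
   44  45  43  44  43  43  45  51  80  92  92  92]
 [ 45  44  46  44  45  45  45  45  46  46  44  47  46  46  44  45  45  46
   47  44  43  43  40  47  45  50  80  92  91  92]
 [ 83  84  84  84  85  87  85  86  87  88  89  89  91  91  92  91  90  91
   91  91  91  92  92  91  91  91  92  91  91  91]
 [ 92  91  91  92  91  91  91  92  91  91  92  91  91  91  91  92  92  91
   91  91  92  93  91  91  92  92  92  92  91  92]]
```

View pics/crop1.png

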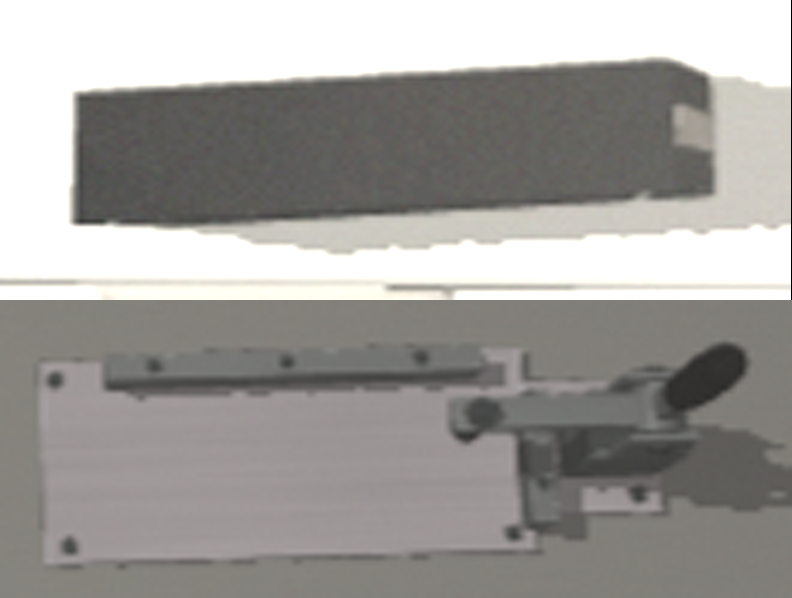

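```bash
python3 -c "
from h import *
c=load('pics/top0.png')
A=lambda L:[((u+.5)/5.9-.5+130,(v+.5)/5-.5+275) for u,v in L]
B=lambda L:[((u+.5)/4.8-.5+320,(v-300+.5)/4.8-.5+213) for u,v in L]
P=plane(c,A([(77,93),(73,223),(663,60),(668,197)]),80);print('mag',P.round(1).tolist())
for i,j in((0,1),(2,3),(0,2),(1,3)):d=P[j]-P[i];print(np.hypot(*d[:2]).round(1),np.arctan2(d[1],d[0]).round(4))
P=plane(c,B([(38,362),(43,563),(522,348),(540,549)]),6);print('nest',P.round(1).tolist())
for i,j in((0,1),(2,3),(0,2),(1,3)):d=P[j]-P[i];print(np.hypot(*d[:2]).round(1),np.arctan2(d[1],d[0]).round(4))
print('LF left end base/top face corners', plane(c,B([(106,352),(480,347),(106,378),(480,373)]),28).round(1).tolist())
print('screws LF',plane(c,B([(154,366),(287,362),(420,357)]),28).round(1).tolist())
print('handle tip',plane(c,B([(725,360)]),175).round(1), 'arm tip',plane(c,B([(485,408)]),90).round(1),'pivot',plane(c,B([(660,395)]),95).round(1))
"
```

```text
mag [[435.5, 355.1, 80.0], [385.4, 351.5, 80.0], [450.3, 160.1, 80.0], [397.2, 155.9, 80.0]]
50.3 -3.0713
53.3 -3.0625
195.6 -1.4952
196.0 -1.5106
nest [[592.7, -8.9, 6.0], [499.8, -11.7, 6.0], [601.3, -231.3, 6.0], [508.3, -235.5, 6.0]]
92.9 -3.111
93.1 -3.0971
222.7 -1.5321
223.9 -1.5329
LF left end base/top face corners [[592.5, -39.1, 28.0], [596.3, -207.1, 28.0], [580.5, -39.1, 28.0], [584.3, -206.6, 28.0]]
screws LF [[586.2, -60.7, 28.0], [588.6, -120.3, 28.0], [591.4, -180.0, 28.0]]
handle tip [[ 556.7 -265.4  175. ]] arm tip [[ 555.3 -194.    90. ]] pivot [[ 560.4 -265.4   95. ]]
```

The nest centre is at (550.5, -121.9) with yaw about 0.038, and the plate measures 93 x 223 mm (given 94 x 222). The magazine is near (417, 254) with yaw about 0.066. I'm moving beside the handle, over the clamp arm.

Request:
apply_moves(targets=[{"x":-38,"y":16,"z":0,"turn":-6},{"x":-76,"y":32,"z":0,"turn":-12},{"x":-114,"y":48,"z":0,"turn":-18},{"x":-152,"y":64,"z":0,"turn":-24},{"x":-190,"y":80,"z":0,"turn":-30},{"x":-228,"y":97,"z":0,"turn":-36},{"x":-266,"y":113,"z":0,"turn":-42},{"x":-304,"y":129,"z":0,"turn":-48},{"x":-342,"y":145,"z":0,"turn":-54},{"x":-380,"y":161,"z":0,"turn":-60}], hand=0)

```text
time: 0.93
tcp_pos: [458.7, -292.3, 303.7]
tcp_rot: [3.141, 0.0, -1.863]
contact_force: [0.5, -0.9, 0.6]
opening: -0.2
grip_force: 0.0
```

Request:
apply_moves(targets=[{"x":-25,"y":-18,"z":0,"turn":-5},{"x":-50,"y":-36,"z":0,"turn":-10},{"x":-75,"y":-55,"z":0,"turn":-15},{"x":-98,"y":-73,"z":0,"turn":-19.3},{"x":-98,"y":-73,"z":25,"turn":-19.3},{"x":-98,"y":-73,"z":50,"turn":-19.3},{"x":-98,"y":-73,"z":72,"turn":-19.3},{"x":-98,"y":-73,"z":86,"turn":-19.3},{"x":-98,"y":-73,"z":86,"turn":-19.3}])

```text
time: 1.68
tcp_pos: [554.2, -221.0, 213.5]
tcp_rot: [3.134, 0.003, -1.532]
contact_force: [-0.8, 0.5, -0.4]
opening: -0.1
grip_force: 0.0
```

```bash
python3 -c "
from h import *
s=ctrl.state();print(s['tcp_pos'],s['tcp_rot'],s['contact_force'])
snap('scene','pics/s1.png');f=cv2.imread('pics/s1.png')
cv2.imwrite('pics/s1c.png',cv2.resize(f[180:360,330:570],None,fx=3.3,fy=3.3,interpolation=2))"
```

```text
[ 554.20916265 -221.00389234  213.5341591 ] [ 3.13399144e+00  2.77948636e-03 -1.53210042e+00] [-0.8244176   0.50030335 -0.39343924]
```

View pics/s1c.png

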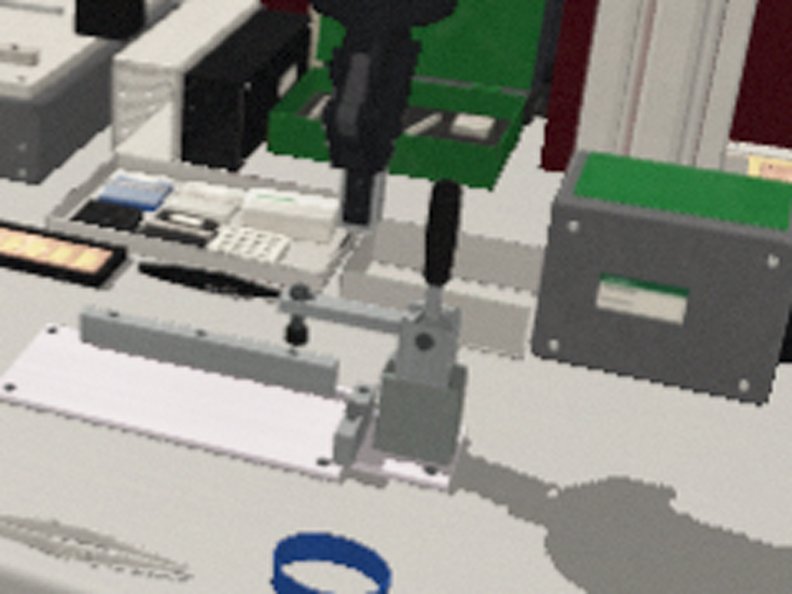

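The crop shows the shut fingertips (360,215) just to the plate side of the upright handle (440,230), at mid-handle height. I'm pushing the handle over.

Request:
apply_moves(targets=[{"x":10},{"x":20},{"x":30},{"x":40},{"x":50},{"x":60},{"x":70},{"x":80},{"x":90},{"x":98}])

```text
invalid input
```

Request:
apply_moves(targets=[{"x":6},{"x":6},{"x":6},{"x":6}])

```text
invalid input
```

```bash
python3 -c "
from h import *
snap('scene','pics/s2.png');f=cv2.imread('pics/s2.png')
cv2.imwrite('pics/s2c.png',cv2.resize(f[180:360,330:570],None,fx=2.5,fy=2.5,interpolation=2))"
```

```text
(no output)
```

View pics/s2c.png

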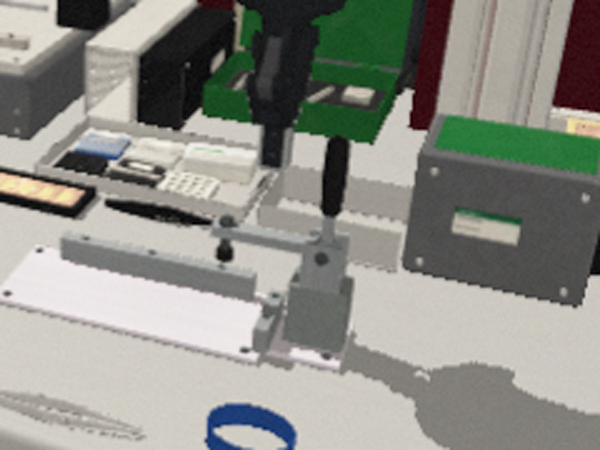

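The moves were refused because every row needs all its keys. Nothing moved and the clamp is still closed.

Request:
apply_moves(targets=[{"x":10,"y":0,"z":0,"turn":0},{"x":20,"y":0,"z":0,"turn":0},{"x":30,"y":0,"z":0,"turn":0},{"x":40,"y":0,"z":0,"turn":0},{"x":50,"y":0,"z":0,"turn":0},{"x":60,"y":0,"z":0,"turn":0},{"x":70,"y":0,"z":0,"turn":0},{"x":80,"y":0,"z":0,"turn":0},{"x":90,"y":0,"z":0,"turn":0},{"x":98,"y":0,"z":0,"turn":0}])

```text
time: 2.62
tcp_pos: [559.7, -321.1, 217.8]
tcp_rot: [3.141, -0.0, -1.532]
contact_force: [-0.6, 0.4, 0.3]
opening: -0.0
grip_force: 0.0
```

Request:
apply_moves(targets=[{"x":6,"y":0,"z":0,"turn":0},{"x":6,"y":0,"z":0,"turn":0},{"x":6,"y":0,"z":0,"turn":0},{"x":6,"y":0,"z":0,"turn":0}])

```text
time: 2.95
tcp_pos: [560.1, -325.4, 217.9]
tcp_rot: [3.142, 0.0, -1.532]
contact_force: [0.1, 0.6, -0.4]
opening: 0.4
grip_force: 0.0
```

```bash
python3 -c "
from h import *
snap('scene','pics/s3.png');f=cv2.imread('pics/s3.png')
cv2.imwrite('pics/s3c.png',cv2.resize(f[180:360,330:570],None,fx=2.5,fy=2.5,interpolation=2))"
```

```text
(no output)
```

View pics/s3c.png

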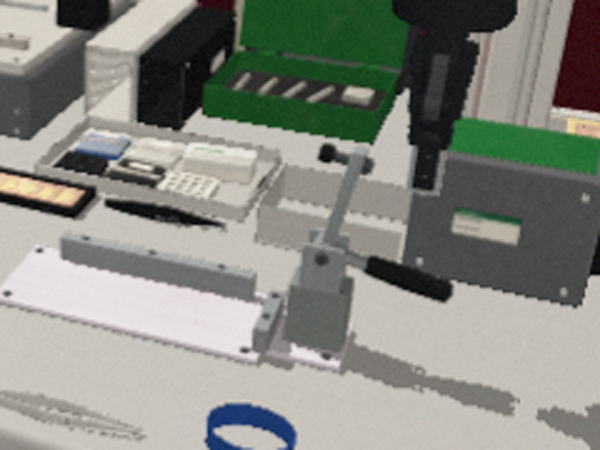

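The clamp is open: the arm stands up at (345,190) and the handle lies past level at (410,275). I lift clear and carry on to the magazine.

Request:
apply_moves(targets=[{"x":0,"y":0,"z":-35,"turn":0},{"x":0,"y":0,"z":-70,"turn":0},{"x":-22,"y":4,"z":-90,"turn":0},{"x":-60,"y":12,"z":-90,"turn":0},{"x":-99,"y":20,"z":-90,"turn":0},{"x":-138,"y":28,"z":-90,"turn":0},{"x":-177,"y":36,"z":-90,"turn":0},{"x":-216,"y":44,"z":-90,"turn":0},{"x":-255,"y":52,"z":-90,"turn":0},{"x":-294,"y":60,"z":-90,"turn":0}], hand=1, grip_force=40)

```text
time: 3.83
tcp_pos: [487.5, -32.3, 308.2]
tcp_rot: [-3.141, 0.0, -1.531]
contact_force: [1.7, 0.1, 0.4]
opening: 85.5
grip_force: 0.0
```

Request:
apply_moves(targets=[{"x":-39,"y":8,"z":0,"turn":0},{"x":-78,"y":16,"z":0,"turn":0},{"x":-117,"y":24,"z":0,"turn":0},{"x":-156,"y":32,"z":0,"turn":0},{"x":-195,"y":40,"z":0,"turn":0},{"x":-234,"y":48,"z":0,"turn":-1.5},{"x":-270,"y":56,"z":0,"turn":-1.5},{"x":-290,"y":60,"z":0,"turn":-1.5},{"x":-290,"y":60,"z":0,"turn":-1.5},{"x":-290,"y":60,"z":0,"turn":-1.5}])

```text
time: 4.67
tcp_pos: [416.6, 254.3, 307.9]
tcp_rot: [3.142, -0.0, -1.503]
contact_force: [0.2, 0.2, -0.2]
opening: 85.4
grip_force: 0.0
```

```bash
python3 -c "
from h import *
s=ctrl.state();print(s['tcp_pos'],s['tcp_rot'],s['contact_force'],s['opening'])
snap('top','pics/t4.png');f=cv2.imread('pics/t4.png')
cv2.imwrite('pics/t4c.png',cv2.resize(f[205:335,130:490],None,fx=2.2,fy=2.2,interpolation=2))"
```

```text
[416.62326475 254.33320956 307.87402044] [ 3.14153884e+00 -6.04749866e-05 -1.50250159e+00] [ 0.18285961  0.17220813 -0.21921638] 85.3595961908335
```

View pics/t4c.png

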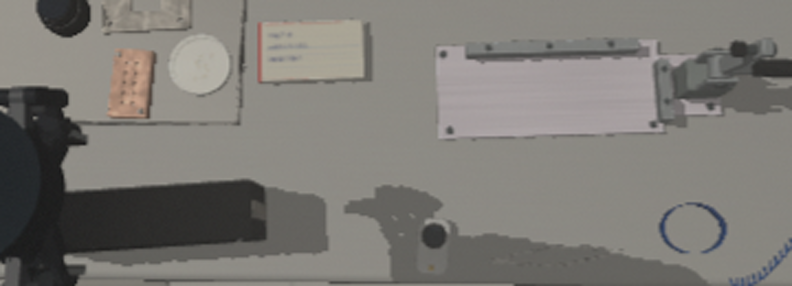

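The view shows the gripper centred over the magazine with the fingers straddling it; the nest is clear and the short fence is at (660,90). I go down and grip.

Request:
apply_moves(targets=[{"x":0,"y":0,"z":30,"turn":0},{"x":0,"y":0,"z":60,"turn":0},{"x":0,"y":0,"z":90,"turn":0},{"x":0,"y":0,"z":115,"turn":0},{"x":0,"y":0,"z":140,"turn":0},{"x":0,"y":0,"z":160,"turn":0},{"x":0,"y":0,"z":175,"turn":0},{"x":0,"y":0,"z":187,"turn":0},{"x":0,"y":0,"z":195,"turn":0},{"x":0,"y":0,"z":195,"turn":0}])

```text
time: 5.55
tcp_pos: [416.9, 251.8, 111.6]
tcp_rot: [3.139, -0.002, -1.507]
contact_force: [0.4, -0.7, 0.5]
opening: 85.2
grip_force: 0.0
```

Request:
apply_moves(targets=[{"x":0,"y":0,"z":0,"turn":0},{"x":0,"y":0,"z":0,"turn":0},{"x":0,"y":0,"z":0,"turn":0},{"x":0,"y":0,"z":0,"turn":0},{"x":0,"y":0,"z":0,"turn":0},{"x":0,"y":0,"z":0,"turn":0},{"x":0,"y":0,"z":0,"turn":0},{"x":0,"y":0,"z":0,"turn":0}], hand=0, grip_force=45)

```text
time: 6.22
tcp_pos: [418.0, 253.6, 114.0]
tcp_rot: [-3.14, 0.001, -1.505]
contact_force: [0.5, -0.8, 5.9]
opening: 51.5
grip_force: 49.2
```

Request:
apply_moves(targets=[{"x":0,"y":0,"z":-8,"turn":0},{"x":0,"y":0,"z":-22,"turn":0},{"x":0,"y":0,"z":-40,"turn":0},{"x":0,"y":0,"z":-55,"turn":0},{"x":8,"y":-2,"z":-60,"turn":0},{"x":22,"y":-6,"z":-60,"turn":0},{"x":42,"y":-11,"z":-60,"turn":0},{"x":66,"y":-18,"z":-60,"turn":0},{"x":92,"y":-25,"z":-60,"turn":0},{"x":120,"y":-32,"z":-60,"turn":0}])

```text
time: 7.05
tcp_pos: [456.3, 134.0, 171.8]
tcp_rot: [3.139, -0.0, -1.505]
contact_force: [1.1, -0.6, -5.6]
opening: 51.5
grip_force: 48.6
```

Request:
apply_moves(targets=[{"x":28,"y":-7,"z":0,"turn":0},{"x":56,"y":-15,"z":0,"turn":0},{"x":84,"y":-22,"z":0,"turn":0.4},{"x":112,"y":-29,"z":0,"turn":0.8},{"x":140,"y":-37,"z":0,"turn":1.2},{"x":168,"y":-44,"z":0,"turn":1.6},{"x":196,"y":-52,"z":0,"turn":1.6},{"x":220,"y":-58,"z":0,"turn":1.6},{"x":238,"y":-63,"z":0,"turn":1.6},{"x":252,"y":-67,"z":0,"turn":1.6}])

```text
time: 7.88
tcp_pos: [539.4, -113.5, 171.4]
tcp_rot: [3.138, 0.001, -1.536]
contact_force: [0.1, 0.4, -4.7]
opening: 51.2
grip_force: 48.6
```

Request:
apply_moves(targets=[{"x":0,"y":0,"z":0,"turn":0},{"x":0,"y":0,"z":0,"turn":0},{"x":0,"y":0,"z":0,"turn":0},{"x":0,"y":0,"z":0,"turn":0}])

```text
time: 8.22
tcp_pos: [539.8, -111.0, 172.4]
tcp_rot: [3.14, 0.001, -1.533]
contact_force: [0.4, 1.0, -5.7]
opening: 51.5
grip_force: 48.5
```

```bash
python3 -c "
from h import *
s=ctrl.state();print(s['tcp_pos'],s['tcp_rot'],s['contact_force'],s['wrist_torque'],s['opening'])
c=snap('top','pics/t5.png');f=cv2.imread('pics/t5.png')
cv2.imwrite('pics/t5c.png',cv2.resize(f[195:290,310:490],None,fx=4.4,fy=4.4,interpolation=2))"
```

```text
[ 539.75363209 -111.01894048  172.40251128] [ 3.14030121e+00  5.03846304e-04 -1.53304998e+00] [ 0.40560832  0.95901075 -5.74861413] [-0.01742147  0.01792541 -0.00376741] 51.49496326628825
```

View pics/t5c.png

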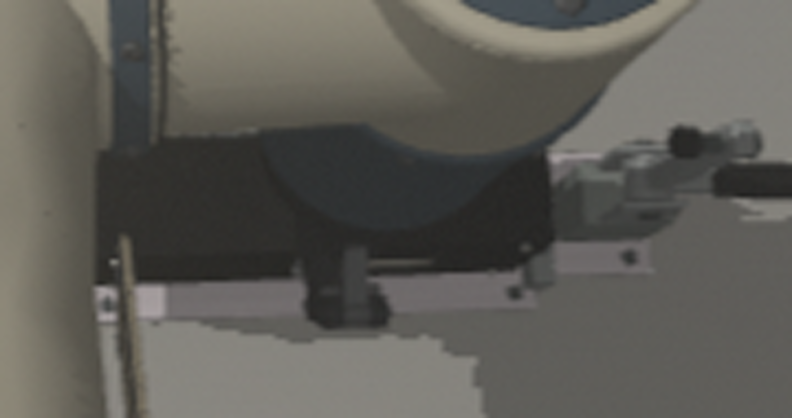

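The magazine hangs over the plate, its end at crop (550,200) just short of the short fence (540,265); the weight reads 5.7 N with hardly any moment. I lower it.

Request:
apply_moves(targets=[{"x":0,"y":0,"z":8,"turn":0},{"x":0,"y":0,"z":20,"turn":0},{"x":0,"y":0,"z":32,"turn":0},{"x":0,"y":0,"z":41,"turn":0},{"x":0,"y":0,"z":46,"turn":0},{"x":0,"y":0,"z":49,"turn":0},{"x":0,"y":0,"z":49,"turn":0},{"x":0,"y":0,"z":49,"turn":0}])

```text
time: 8.93
tcp_pos: [540.7, -111.6, 124.2]
tcp_rot: [-3.141, -0.0, -1.533]
contact_force: [0.1, -0.3, -6.2]
opening: 51.7
grip_force: 48.5
```

Request:
apply_moves(targets=[{"x":0,"y":0,"z":0.7,"turn":0},{"x":0,"y":0,"z":1.4,"turn":0},{"x":0,"y":0,"z":2,"turn":0},{"x":0,"y":0,"z":2,"turn":0},{"x":0,"y":0,"z":2,"turn":0}])

```text
time: 9.35
tcp_pos: [540.4, -111.6, 122.0]
tcp_rot: [-3.141, 0.0, -1.534]
contact_force: [-0.6, -0.7, -6.6]
opening: 51.3
grip_force: 48.5
```

Request:
apply_moves(targets=[{"x":0,"y":0,"z":0.6,"turn":0},{"x":0,"y":0,"z":1.2,"turn":0},{"x":0,"y":0,"z":1.2,"turn":0},{"x":0,"y":0,"z":1.2,"turn":0}])

```text
time: 9.68
tcp_pos: [540.4, -111.6, 120.6]
tcp_rot: [3.141, 0.0, -1.533]
contact_force: [-0.2, -0.1, -5.7]
opening: 51.6
grip_force: 48.5
```

Request:
apply_moves(targets=[{"x":0,"y":0,"z":0.6,"turn":0},{"x":0,"y":0,"z":1.2,"turn":0},{"x":0,"y":0,"z":1.2,"turn":0},{"x":0,"y":0,"z":1.2,"turn":0}])

```text
time: 10.02
tcp_pos: [540.8, -111.7, 120.0]
tcp_rot: [-3.14, -0.0, -1.533]
contact_force: [-0.2, -0.9, -2.0]
opening: 51.5
grip_force: 48.8
```

Request:
apply_moves(targets=[{"x":0,"y":-2,"z":0,"turn":0},{"x":0,"y":-4,"z":0,"turn":0},{"x":0,"y":-6,"z":0,"turn":0},{"x":0,"y":-8,"z":0,"turn":0},{"x":0,"y":-9.5,"z":0,"turn":0},{"x":0,"y":-11,"z":0,"turn":0},{"x":0,"y":-12,"z":0,"turn":0},{"x":0,"y":-12,"z":0,"turn":0},{"x":0,"y":-12,"z":0,"turn":0}])

```text
time: 10.77
tcp_pos: [553.0, -111.2, 120.0]
tcp_rot: [-3.14, -0.0, -1.533]
contact_force: [-0.0, -0.3, 5.7]
opening: 51.4
grip_force: 49.6
```

Request:
apply_moves(targets=[{"x":0,"y":-0.5,"z":0,"turn":0},{"x":0,"y":-1,"z":0,"turn":0},{"x":0,"y":-1.5,"z":0,"turn":0},{"x":0,"y":-1.5,"z":0,"turn":0},{"x":0,"y":-1.5,"z":0,"turn":0}])

```text
time: 11.18
tcp_pos: [554.2, -111.2, 120.0]
tcp_rot: [-3.141, -0.0, -1.533]
contact_force: [-2.0, -0.1, 5.5]
opening: 51.7
grip_force: 49.8
```

Request:
apply_moves(targets=[{"x":0,"y":-0.5,"z":0,"turn":0},{"x":0,"y":-1,"z":0,"turn":0},{"x":0,"y":-1.5,"z":0,"turn":0},{"x":0,"y":-1.5,"z":0,"turn":0},{"x":0,"y":-1.5,"z":0,"turn":0}])

```text
time: 11.6
tcp_pos: [555.6, -111.1, 120.0]
tcp_rot: [-3.141, -0.0, -1.533]
contact_force: [-1.8, 0.3, 5.4]
opening: 51.7
grip_force: 49.8
```

```bash
python3 -c "
from h import *
s=ctrl.state();print(s['tcp_pos'],s['tcp_rot'],s['contact_force'],s['wrist_torque'])"
```

```text
[ 555.64153232 -111.09809512  120.02139369] [-3.14074855e+00 -2.90087401e-04 -1.53325159e+00] [-1.82306817  0.29594102  5.37509455] [0.22152474 0.53086606 0.06470793]
```

Request:
apply_moves(targets=[{"x":0,"y":-0.5,"z":-0.4,"turn":0},{"x":0,"y":-1,"z":-0.4,"turn":0},{"x":0,"y":-1.5,"z":-0.4,"turn":0},{"x":0,"y":-1.5,"z":-0.4,"turn":0},{"x":0,"y":-1.5,"z":-0.4,"turn":0}])

```text
time: 12.02
tcp_pos: [556.2, -111.1, 120.1]
tcp_rot: [3.14, 0.0, -1.534]
contact_force: [-5.5, 0.5, 7.8]
opening: 51.5
grip_force: 49.9
```

```bash
python3 -c "
from h import *
s=ctrl.state();print(s['tcp_pos'],s['tcp_rot'],s['contact_force'],s['wrist_torque'])"
```

```text
[ 556.189759   -111.06939259  120.06080688] [ 3.14006658e+00  3.38332477e-05 -1.53393939e+00] [-5.50114806  0.54294855  7.8200431 ] [ 0.34827503  1.42103339 -0.1499737 ]
```

Request:
apply_moves(targets=[{"x":0,"y":-0.5,"z":-0.4,"turn":0},{"x":0,"y":-1,"z":-0.6,"turn":0},{"x":0,"y":-1,"z":-0.6,"turn":0},{"x":0,"y":-1,"z":-0.6,"turn":0}])

```text
time: 12.35
tcp_pos: [556.5, -111.0, 120.1]
tcp_rot: [3.138, 0.0, -1.534]
contact_force: [-5.7, 0.7, 6.6]
opening: 51.3
grip_force: 49.6
```

```bash
python3 -c "
from h import *
s=ctrl.state();print(s['tcp_pos'],s['tcp_rot'],s['contact_force'],s['wrist_torque'])"
```

```text
[ 556.48956064 -111.03304655  120.1393921 ] [ 3.13826367e+00  2.72653112e-04 -1.53445919e+00] [-5.65118414  0.7499464   6.62654055] [ 0.21303335  1.80620375 -0.297069  ]
```

Request:
apply_moves(targets=[{"x":0,"y":0,"z":0,"turn":0.2},{"x":0,"y":0,"z":0,"turn":0.4},{"x":0,"y":0,"z":0,"turn":0.4},{"x":0,"y":0,"z":0,"turn":0.4}])

```text
time: 12.68
tcp_pos: [556.8, -110.9, 120.1]
tcp_rot: [3.139, 0.0, -1.54]
contact_force: [-4.5, 1.0, 5.2]
opening: 51.2
grip_force: 49.7
```

```bash
python3 -c "
from h import *
s=ctrl.state();print(s['tcp_pos'],s['tcp_rot'],s['contact_force'],s['wrist_torque'])"
```

```text
[ 556.76337688 -110.94223364  120.11874259] [ 3.13880651e+00  9.29365820e-05 -1.54037271e+00] [-4.50599317  1.01512839  5.21277144] [0.2863471  1.43058161 0.17406199]
```

Nearly flush: the yaw moment swung from -0.30 to +0.17. I settle in between, then slide along to the short fence.

Request:
apply_moves(targets=[{"x":1.5,"y":-0.3,"z":0,"turn":-0.1},{"x":3,"y":-0.3,"z":0,"turn":-0.1},{"x":4.5,"y":-0.3,"z":0,"turn":-0.1},{"x":6,"y":-0.3,"z":0,"turn":-0.1},{"x":7.5,"y":-0.3,"z":0,"turn":-0.1},{"x":9,"y":-0.3,"z":0,"turn":-0.1},{"x":10,"y":-0.3,"z":0,"turn":-0.1},{"x":11,"y":-0.3,"z":0,"turn":-0.1},{"x":11,"y":-0.3,"z":0,"turn":-0.1},{"x":11,"y":-0.3,"z":0,"turn":-0.1}])

```text
time: 13.52
tcp_pos: [557.2, -121.5, 120.1]
tcp_rot: [3.139, 0.001, -1.539]
contact_force: [-4.6, 2.0, 6.1]
opening: 51.3
grip_force: 49.8
```

Request:
apply_moves(targets=[{"x":0.5,"y":0,"z":0,"turn":0},{"x":1,"y":0,"z":0,"turn":0},{"x":1.5,"y":0,"z":0,"turn":0},{"x":1.5,"y":0,"z":0,"turn":0},{"x":1.5,"y":0,"z":0,"turn":0}])

```text
time: 13.93
tcp_pos: [557.3, -122.9, 120.1]
tcp_rot: [3.139, 0.001, -1.539]
contact_force: [-4.8, 2.8, 6.9]
opening: 51.6
grip_force: 49.8
```

```bash
python3 -c "
from h import *
s=ctrl.state();print(s['tcp_pos'],s['tcp_rot'],s['contact_force'],s['wrist_torque'])"
```

```text
[ 557.27047868 -122.90984893  120.12381193] [ 3.13860877e+00  1.08188415e-03 -1.53916260e+00] [-4.84848676  2.7526926   6.9246853 ] [ 0.98039032  1.82744484 -0.08540547]
```

Request:
apply_moves(targets=[{"x":0.5,"y":0,"z":0,"turn":0},{"x":1,"y":0,"z":0,"turn":0},{"x":1.5,"y":0,"z":0,"turn":0},{"x":1.5,"y":0,"z":0,"turn":0},{"x":1.5,"y":0,"z":0,"turn":0}])

```text
time: 14.35
tcp_pos: [557.3, -124.4, 120.1]
tcp_rot: [3.139, 0.001, -1.539]
contact_force: [-5.0, 2.9, 6.6]
opening: 51.3
grip_force: 49.8
```

Request:
apply_moves(targets=[{"x":0.5,"y":0,"z":0,"turn":0},{"x":1,"y":0,"z":0,"turn":0},{"x":1,"y":0,"z":0,"turn":0},{"x":1,"y":0,"z":0,"turn":0}])

```text
time: 14.68
tcp_pos: [557.4, -125.4, 120.1]
tcp_rot: [3.139, 0.001, -1.539]
contact_force: [-5.0, 2.3, 6.9]
opening: 51.2
grip_force: 49.8
```

```bash
python3 -c "
from h import *
s=ctrl.state();print(s['tcp_pos'],s['tcp_rot'],s['contact_force'],s['wrist_torque'])"
```

```text
[ 557.3780926  -125.39318553  120.1108808 ] [ 3.13862964e+00  1.09186872e-03 -1.53912244e+00] [-5.00965746  2.29477457  6.94191556] [ 1.02936432  1.71814798 -0.05352124]
```

Request:
apply_moves(targets=[{"x":0.5,"y":0,"z":0,"turn":0},{"x":1,"y":0,"z":0,"turn":0},{"x":1,"y":0,"z":0,"turn":0},{"x":1,"y":0,"z":0,"turn":0}])

```text
time: 15.02
tcp_pos: [557.4, -126.4, 120.1]
tcp_rot: [3.139, 0.001, -1.539]
contact_force: [-4.2, 3.1, 6.7]
opening: 51.2
grip_force: 49.8
```

Request:
apply_moves(targets=[{"x":0.5,"y":0,"z":0,"turn":0},{"x":1,"y":0,"z":0,"turn":0},{"x":1,"y":0,"z":0,"turn":0},{"x":1,"y":0,"z":0,"turn":0}])

```text
time: 15.35
tcp_pos: [557.4, -126.9, 120.1]
tcp_rot: [3.139, 0.002, -1.539]
contact_force: [-5.6, 5.3, 8.2]
opening: 51.2
grip_force: 49.8
```

```bash
python3 -c "
from h import *
s=ctrl.state();print(s['tcp_pos'],s['tcp_rot'],s['contact_force'],s['wrist_torque'])"
```

```text
[ 557.4377048  -126.90329108  120.1316641 ] [ 3.13878299e+00  1.85948846e-03 -1.53911665e+00] [-5.5934276   5.28043182  8.17869987] [ 1.75182855  1.83688126 -0.0391163 ]
```

Both fences are now touched. I press slightly further and ease off the vertical load.

Request:
apply_moves(targets=[{"x":0.4,"y":-0.3,"z":-0.2,"turn":0},{"x":0.8,"y":-0.6,"z":-0.4,"turn":0},{"x":1,"y":-0.8,"z":-0.5,"turn":0},{"x":1,"y":-0.8,"z":-0.5,"turn":0},{"x":1,"y":-0.8,"z":-0.5,"turn":0},{"x":1,"y":-0.8,"z":-0.5,"turn":0}])

```text
time: 15.85
tcp_pos: [557.6, -127.1, 120.2]
tcp_rot: [3.137, 0.003, -1.539]
contact_force: [-7.4, 8.8, 7.8]
opening: 51.6
grip_force: 49.9
```

```bash
python3 -c "
from h import *
for i in range(2):
    s=ctrl.state();print(s['tcp_pos'],s['tcp_rot'],s['contact_force'],s['wrist_torque'],abs(s['joint_vel']).max())
    snap('scene','pics/s6.png')
snap('top','pics/t6.png')
f=cv2.imread('pics/s6.png')[190:350,320:560];g=cv2.imread('pics/t6.png')[195:290,310:490]
z=lambda i,w:cv2.resize(i,(w,int(i.shape[0]*w/i.shape[1])),interpolation=2)
t=np.vstack([z(f,400),z(g,400)]);print(t.shape);cv2.imwrite('pics/c6.png',t)"
```

```text
[ 557.61433946 -127.05142441  120.17417414] [ 3.13724907  0.00331968 -1.53926388] [-7.40465461  8.76415206  7.78879731] [ 2.89682946  2.45586532 -0.08988688] 0.000680170520565094
[ 557.61806385 -127.05520743  120.18799678] [ 3.13728345  0.00331698 -1.53930394] [-7.18718083  8.784595    7.09397674] [ 2.8958544   2.41085763 -0.04112559] 0.001830799191203148
(477, 400, 3)
```

View pics/c6.png

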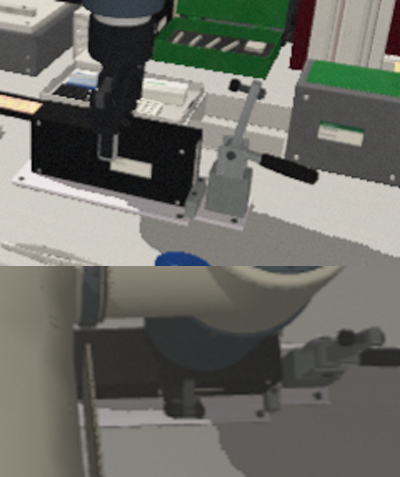

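The picture shows the magazine on the plate, its end at the short fence and its side along the long one, with the clamp open. The push reads about 7 N and 9 N and holds steady, so I hand it in.

```bash
python3 -c "
from bench import ctrl
print(ctrl.finish_job())"
```

```text
the job is handed in; nothing more can be done
None
```

I handed the job in with the clamp open and the magazine still gripped in the nest corner, pushed at about 7 N towards the long fence and 9 N towards the short one (wrist readings, including some plate friction); the hand-in returned no verdict.

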